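Key the grating disc onto a food processor's drive pin and press it home

ROBOT

A 6-joint arm with a two-finger parallel gripper is mounted at the origin on a cart in front of the work surface, level with it; the furniture and walls round the work are solid. World frame = base frame: x ahead of the robot, y to its left, z up, the work surface at z = 0. Lengths are in m, angles in rad, forces in N, time in s.
With the tool pointing down it reaches from about 0.35 to 0.8 m from the base axis. Payload 7.3 kg.
Tool frame: the origin (TCP) lies between the finger pads; the fingertips stand 25 mm ahead of it and the grasp point (between the pads) lies 6 mm ahead of it (r.tip_extent is the distance from the TCP to the fingertips, in m); z points along the fingers, y is the line along which they close (so a half turn about z gives the same grasp; the last joint's range is limited). The gripper opens to 85 mm and grips with 20 to 120 N. Pads are 22 mm wide; open, the fingers measure 114 mm over their backs; the gripper's body (76 mm by 85 mm) begins 54 mm behind the grasp point. The pads swing forward as they close: fully open they stand 13 mm farther back than shut.
Start: joints at [1.193, 0.342, 1.524, -0, 1.275, -0.146], TCP at [0.121, 0.511, 0.256] pointing down, gripper open.
Joint ranges: [-2.53, 2.53], [-0.77, 2.02], [0.04, 2.7], [-1, 4.14], [0.28, 2.66], [-3.11, 3.11]. Speed limits (rad/s): [2.57, 2.57, 3.14, 3.14, 3.14, 3.14].

INTERFACE

Orientations are given as a unit quaternion [x, y, z, w].
In Python, from workcell import r, command_gripper, optics gives the robot as it stands. The module is installed in compiled form; this text tells all that it offers. Calls block until the motion is done:
- r.reach(position, orientation): joint-space move of the TCP to a pose.
- r.move_straight(position, orientation=None, speed=0.15, max_force=None): straight line of the TCP; orientation=None keeps the orientation; speed is the mean speed in m/s. With max_force (N) it stops when the force on the tool has changed by that much, and returns True; else False.
- r.movej(angles): joint-space move.
- command_gripper(opening, force=None): finger opening in m; force is the grip in N (None keeps the last); returns when the fingers have stopped.
- r.hold(seconds).
- r.solve_ik(position, orientation): joint angles nearest the present ones, or None.
- r.read_state(): the state.
- optics.get_image(name): name is "scene" or "top" or "wrist"; returns (picture, depth): 420x560x3 uint8, red, green, blue; 420x560 float32, m along the optical axis (not along the pixel's ray), 0 where there is no reading.
- optics.camera_model(name): a dict with "K" (3x3 intrinsics, pixels), "R" (3x3) and "t" (3): a world point X has camera coordinates R X + t; the wrist camera has in their place "tool_from_camera" (4x4, takes a point from camera to tool coordinates, whose origin is the TCP and whose axes are the flange's). Camera axes: x right, y down, z forward; pixel columns grow to the right and rows downward; lengths in m; the calibration is good to about 2 mm. A picture is of the moment at which its call begins: read the wrist's pose just before it. camera_model takes no time and is no camera call.
A pose or a line that the arm cannot do raises r.PlanningError and nothing moves.
- r.finish_job(): hands the job in; it is judged then, once.
The state is a dict: "time_s": time; "joint_positions": joint angles; "dq": joint speeds; "tau": joint torques, N m; "eef_pos": TCP position; "eef_rot": TCP orientation; "contact_force": force on the tool from outside, world axes, zero at the start; "torque": the same for the moment, N m; "grip_width": finger opening in m; "grip_force": force on a finger pad.
Only numpy, scipy, OpenCV 4.12 (cv2) and the standard library are available. Lean on these libraries where they do the work, as an engineer would, in place of code of your own. Each camera call takes 0.05 s, during which the arm holds its last target. There are 200 camera calls.

TASK

The steel grating disc of the food processor is only resting on top of its drive pin, so the lid would not go on. With a fingertip, push the disc round on its stem until the notch beside its hub is over the pin, which is on the same side as the bowl's handle, then press the disc down until it is fully home, just below the bowl's rim. Do not lift the disc at any time, leave everything else where it stands, and draw the hand clear at the end.

Things in the scene. Friction and masses are not known exactly. Their poses are not given: they have to be found in the camera images.
- processor: Compact food processor, fixed: white round motor base (diameter 204 mm, height 60 mm) with a black dial on its side, and a clear bowl with one white loop handle that reaches 142 mm from the axis, 129 mm above the worktop. Origin: on the bowl's vertical axis at worktop height; z up, -x to the dial, -y to the handle. A drive stem stands in the middle of the bowl, under the disc.
- bowl_rim (a point): Centre of the bowl's mouth, at the height of its rim, 130 mm above the worktop; the bowl is 174 mm wide inside and 186 mm outside. The space above the bowl is open, but to its right (y below 0.09 m) a wall cupboard hangs over the worktop from 0.60 m ahead of the robot, its underside 0.46 m up: bring the arm round in front of it.
- drive_pin (a point): Top of the upright steel drive pin: round-topped, diameter 8 mm, on the stem's flange 30 mm from the bowl's axis towards the bowl's handle, top 133.5 mm above the worktop. The disc hides it at the start; it shows through the notch when the notch is over it, and stands about 6 mm out of the disc when that is home.
- disc_centre (a point): Centre of the top face of the disc's steel plate (diameter 162 mm, 3 mm thick, on the bowl's axis). The frame turns with the disc: z up, +x from hub to notch, +y and -y to the two finger holes. Height 137 mm while it rests on the pin, 127 mm when home. Low grating teeth (2 mm) on its +x and -x sides. Turns either way without a stop, with slight drag (0.06 N m); stays where left.
- hub_top (a point): Top of the disc's black hub, a low dome (diameter 38 mm at the foot, 20 mm at the top) on the disc's axis, 7 mm above the plate's top face. The hub is a snug push fit on the stem: the disc does not sink by itself, even with the notch over the pin; about 6 N down, anywhere on the disc, moves it until it stops dead at home. About 10 N would pull it up.
- disc_notch (a point): Middle of the notch at the plate's top face, 30 mm from the disc's centre along the disc's +x. The notch is a window in the plate beside the hub, 19 to 37 mm from the centre and 12 degrees either side of +x, so 12.6 mm wide here (the pin is 8 mm). It is the only such window: the disc goes down in this one position.
- finger_hole_a (a point): Centre of the finger hole on the disc's +y side, at the plate's top face, 53.5 mm from the disc's centre. It goes through the plate, has a black lip, and is a curved window 37 to 70 mm from the centre and 20 degrees either side of +y: 33 mm radially; along the turn 25 mm at its inner edge, 36 mm mid-way, 47 mm at its outer edge. Below it the bowl is empty for 40 mm.
- finger_hole_b (a point): Centre of the other finger hole, on the disc's -y side, 53.5 mm from the disc's centre; same size and shape.
- disc_turn (a joint): Turn of the disc about the vertical axis, rad, growing anticlockwise from above: 0 or 6.283 when the notch is exactly over the pin. It starts between 0.8 and 5.48; either direction may be used.
- grating_disc (a joint): How far the disc has gone down, m: 0 resting on top of the pin, 0.010 fully home, below 0 when lifted.
- processor_lid: Clear lid of the processor lying on the worktop, diameter 184 mm, with a square feed tube 90 mm high; loose, to be left alone. Origin: centre of its underside.
- pusher: White plastic food pusher, 68 x 47 x 115 mm, standing on the worktop; loose, to be left alone. Origin: centre of its underside.
- green_courgette: Half green courgette, 51 x 184 x 39 mm, on the wooden board right of the processor; loose, to be left alone. Origin: centre of its underside.
- yellow_courgette: Yellow courgette, 38 x 224 x 31 mm, on the wooden board; loose, to be left alone. Origin: centre of its underside.
- tomato: Tomato, 71 mm high, on the worktop; loose, to be left alone. Origin: centre of its underside.
- garlic: Garlic bulb, 48 mm high, on the worktop; loose, to be left alone. Origin: centre of its underside.
- mug: Cream mug, 65 x 94 x 53 mm, on the worktop behind the processor; loose, to be left alone. Origin: centre of its underside.
- peeler: Black peeler, 170 x 25 x 18 mm, on the wooden board; loose, to be left alone. Origin: centre of its underside.

How it is judged:
By the outcome, as a careful person would: the job done as asked, in the order asked, and still so for the second after the job is handed in, with the robot touching nothing.
It also fails if it takes over 45 s, if anything falls off the work surface, if the arm or the gripper's body presses on something with over 40 N, if the wrist force passes 120 N, or if a joint passes its speed limit or range.

## Working session

There is one attempt and no reset: what is moved stays moved. The work goes in short steps, each a Python script; the robot and the scene stay as the last script left them, time stands still between calls to the robot, and variables do not carry over. Pictures are saved under pics/ and viewed, at most 10 in all, crops included, and the job is handed in when it is done.

```bash
mkdir -p pics
python3 - <<'E'
from workcell import r,optics
import cv2
s=r.read_state();print(s['time_s'],s['eef_pos'],s['eef_rot'],r.tip_extent)
for n in ['scene','top']:
    p,d=optics.get_image(n);cv2.imwrite(f'pics/{n}0.png',p[:,:,::-1])
    import numpy as np;np.save(f'{n}d.npy',d);c=optics.camera_model(n);print(n,c)
E
```

```text
0.0 [0.12044024 0.51062247 0.25563373] [ 1.15658417e-01  9.93288750e-01 -7.37802001e-04 -2.15125788e-04] 0.025
scene {'K': array([[475.43468775,   0.        , 282.66333861],
       [  0.        , 475.43468775, 216.6307224 ],
       [  0.        ,   0.        ,   1.        ]]), 'R': array([[-0.56466933, -0.82526922, -0.00890317],
       [-0.56025567,  0.39121719, -0.73011142],
       [ 0.60602156, -0.40728348, -0.68327011]]), 't': array([0.35104378, 0.39828852, 1.34814323])}
top {'K': array([[492.56513608,   0.        , 280.22708513],
       [  0.        , 492.56513608, 207.60269937],
       [  0.        ,   0.        ,   1.        ]]), 'R': array([[ 0.01749849, -0.99970689, -0.01673139],
       [-0.99686366, -0.01615213, -0.07747221],
       [ 0.07717925,  0.01803456, -0.99685411]]), 't': array([0.05296627, 0.56680675, 1.46094767])}
```

View pics/top0.png

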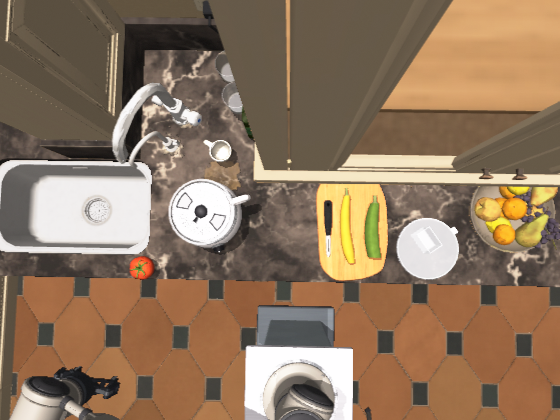

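View pics/scene0.png

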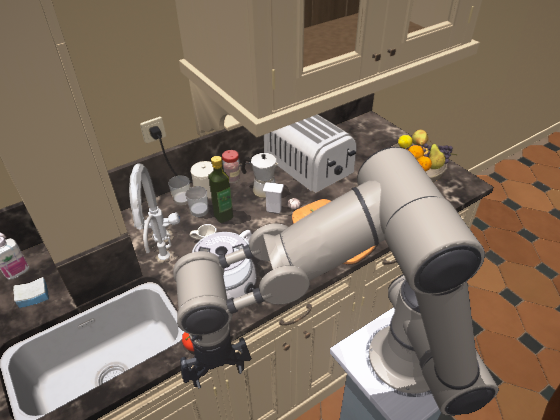

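The top view shows the processor hub at about (201,212), its handle at about (245,198), the tomato at (141,267) and the mug at (219,150). In the scene view the arm covers the processor. I'll enlarge the top view next.

```bash
cat > h.py <<'E'
import numpy as np,cv2
from workcell import r,command_gripper,optics
def ray(n,px,z,pose=None):
    c=optics.camera_model(n);K=c['K'];v=np.linalg.inv(K)@[px[0],px[1],1]
    if n=='wrist':
        from scipy.spatial.transform import Rotation as Ro
        T=c['tool_from_camera'];p,q=pose;W=Ro.from_quat(q).as_matrix()
        o=W@T[:3,3]+p;d=W@T[:3,:3]@v
    else: o=-c['R'].T@c['t'];d=c['R'].T@v
    return o+d*(z-o[2])/d[2]
E
python3 - <<'E'
from h import *
p=cv2.imread('pics/top0.png');cv2.imwrite('pics/topc.png',cv2.resize(p[165:265,150:260],None,fx=6,fy=6,interpolation=cv2.INTER_CUBIC)[:600])
for px,z in [((201,212),.144),((247,197),.129),((219,150),.05),((185,198),.137),((215,227),.137)]: print(px,ray('top',px,z))
print(optics.camera_model('wrist'))
E
```

```text
(201, 212) [0.54065316 0.27952048 0.144     ]
(247, 197) [0.58587208 0.15421974 0.129     ]
(219, 150) [0.73339023 0.24803138 0.05      ]
(185, 198) [0.57953918 0.3267381  0.137     ]
(215, 227) [0.50003093 0.2405579  0.137     ]
{'K': array([[294.86192164,   0.        , 278.03300571],
       [  0.        , 294.86192164, 206.29921349],
       [  0.        ,   0.        ,   1.        ]]), 'tool_from_camera': array([[ 2.36636219e-05, -9.65604527e-01, -2.60015184e-01,
         6.60005262e-02],
       [ 9.99999964e-01, -4.64197448e-05,  2.63395144e-04,
        -6.52041987e-04],
       [-2.66405382e-04, -2.60015181e-01,  9.65604492e-01,
        -1.18115196e-01],
       [ 0.00000000e+00,  0.00000000e+00,  0.00000000e+00,
         1.00000000e+00]])}
```

View pics/topc.png

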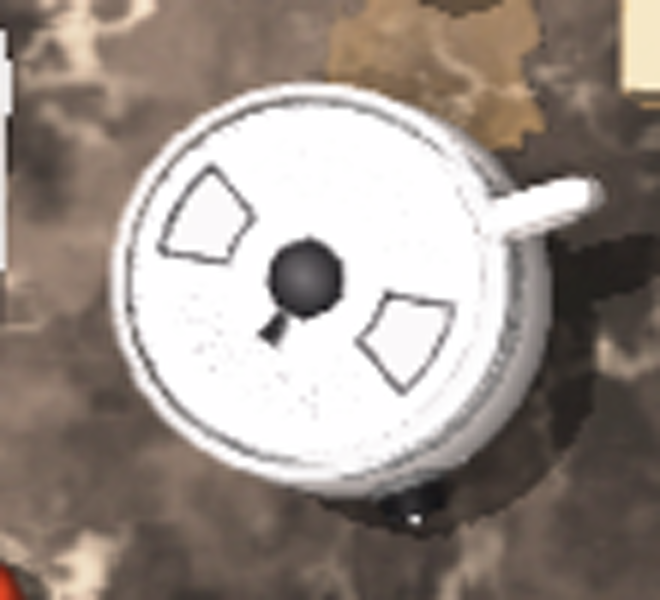

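The enlarged view shows the hub at about (307,277), the notch at (272,330), holes at (208,216) and (407,342), and the handle tip at (600,190). My plan is to put both open fingers in the two holes, 85–114 mm apart and centred on the hub, and turn the disc with the wrist.

```bash
cat >> h.py <<'E'
def q(yaw):  # tool down, tool y at world angle yaw (deg)
    f=np.radians((yaw+90)/2);return np.array([np.cos(f),np.sin(f),0,0])
E
python3 - <<'E'
from h import *
f=lambda u,v,z:ray('top',((u+.5)/6-.5+150,(v+.5)/6-.5+165),z)
C=f(307,277,.142);N=f(272,330,.137);A=f(407,342,.137);B=f(208,216,.137);H=f(585,192,.129)
ang=lambda d:np.degrees(np.arctan2(d[1],d[0]))
print(C,(A+B)/2)
for n,P in zip('NABH',(N,A,B,H)): print(n,P,ang(P-C),np.linalg.norm((P-C)[:2]))
print('B-A',ang(B-A))
for y in (57,57+140,237,237+140,57-360,57-220):
    print(y,[np.round(r.solve_ik([C[0],C[1],z],q(y)),2) if r.solve_ik([C[0],C[1],z],q(y)) is not None else None for z in (.3,.12)])
r.reach([C[0],C[1],.30],q(ang(B-A)))
s=r.read_state();p,d=optics.get_image('wrist');cv2.imwrite('pics/w1.png',p[:,:,::-1])
np.savez('w1.npz',p=s['eef_pos'],q=s['eef_rot']);print(s['time_s'],s['eef_pos'],s['joint_positions'])
E
```

```text
[0.54424791 0.2806794  0.142     ] [0.54372693 0.28142485 0.137     ]
N [0.51970539 0.2971076  0.137     ] 146.20256369110976 0.02953339217427945
A [0.51518652 0.23424748 0.137     ] -122.04214621051423 0.05477670470610686
B [0.57226735 0.32860222 0.137     ] 59.686096630778415 0.055512936964788345
H [0.58704872 0.1540126  0.129     ] -71.32984969659708 0.13370260969699166
B-A 58.827744041130615
57 [array([ 0.35,  0.48,  1.19, -0.  ,  1.47, -0.64]), array([ 0.35,  0.63,  1.45, -0.  ,  1.07, -0.64])]
197 [array([ 0.35,  0.48,  1.19, -0.  ,  1.47, -3.09]), array([ 0.35,  0.63,  1.45, -0.  ,  1.07, -3.09])]
237 [array([ 0.35,  0.48,  1.19, -0.  ,  1.47,  2.5 ]), array([ 0.35,  0.63,  1.45, -0.  ,  1.07,  2.5 ])]
377 [array([ 0.35,  0.48,  1.19, -0.  ,  1.47,  0.05]), array([ 0.35,  0.63,  1.45, -0.  ,  1.07,  0.05])]
-303 [array([ 0.35,  0.48,  1.19, -0.  ,  1.47, -0.64]), array([ 0.35,  0.63,  1.45, -0.  ,  1.07, -0.64])]
-163 [array([ 0.35,  0.48,  1.19, -0.  ,  1.47, -3.09]), array([ 0.35,  0.63,  1.45, -0.  ,  1.07, -3.09])]
1.8667 [0.5435007  0.28166249 0.2999836 ] [ 3.52835835e-01  4.80894745e-01  1.18732760e+00  3.44156926e-04
  1.47364913e+00 -6.75478162e-01]
```

View pics/w1.png

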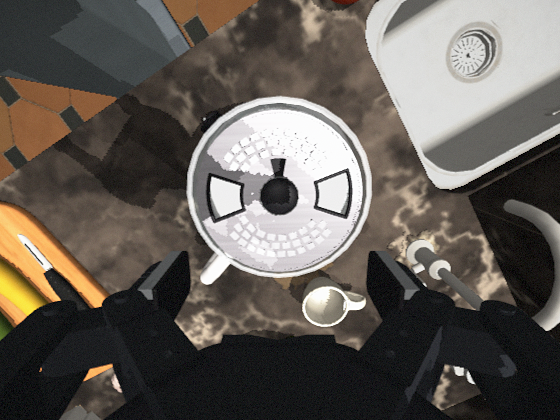

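In the wrist view the hub is at (278,196), the notch at (278,166), the holes at (225,197) and (334,194), and the handle tip at (207,280). I'll check these points against the known sizes, then insert the fingers.

Run:
```python
from h import *
D=np.load('w1.npz');ps=(D['p'],D['q'])
ang=lambda d:np.degrees(np.arctan2(d[1],d[0]))
g=cv2.imread('pics/w1.png',0);m=(g<70).astype(np.uint8);m[:140]=0;m[250:]=0;m[:,:195]=0;m[:,365:]=0
n,l,st,c=cv2.connectedComponentsWithStats(m)
for i in range(1,n):
    if st[i,4]>60: print(st[i],c[i],ray('wrist',c[i],.139,ps))
C=ray('wrist',(278,196),.141,ps)
for nm,px,z in (('N',(278,166),.137),('A',(225,197),.137),('B',(334,194),.137),('H',(207,280),.129)):
    P=ray('wrist',px,z,ps);print(nm,P,ang(P-C),np.linalg.norm((P-C)[:2]))
print(C)
```

```text
[ 260  159   38   56 1237] [278.57477769 191.64672595] [0.53880924 0.28434701 0.139     ]
[314 170  38  48 287] [335.70034843 196.94076655] [0.57198252 0.32918618 0.139     ]
[206 173  39  49 408] [221.74754902 196.40196078] [0.51435056 0.23463676 0.139     ]
[195 227  16  23 173] [199.87861272 241.91907514] [0.54222775 0.1892282  0.139     ]
N [0.51752008 0.29653259 0.137     ] 148.91457528573912 0.028380168093040614
A [0.51669068 0.2364519  0.137     ] -118.95484180890934 0.051917130979770534
B [0.56913346 0.32925994 0.137     ] 60.0421708967089 0.054687036296174704
H [0.58462671 0.16584747 0.129     ] -69.75198475760581 0.12367468164408221
[0.54182481 0.28187947 0.141     ]
```

Both views agree: centre (0.543, 0.2815), hole line 59.5°, handle about -71°. That leaves a turn of about +140°.

Run:
```python
from h import *
C=[.543,.2815]
def st(t):
    s=r.read_state();print(t,round(s['time_s'],2),np.round(s['eef_pos'],4),'F',np.round(s['contact_force'],1),'M',np.round(s['torque'],2),s['joint_positions'][5],s['grip_width']);return s
command_gripper(.085)
r.reach([*C,.20],q(239.5));st('above')
hit=r.move_straight([*C,.138],speed=.05,max_force=4);st(hit)
if not hit:
    j=np.array(r.read_state()['joint_positions'])
    for a in (10,50,100,143,138):
        t=j.copy();t[5]-=np.radians(a);r.movej(t);st(a)
```

```text
above 4.78 [0.543  0.2815 0.2001] F [-0.1 -0.8  0.7] M [ 0.04 -0.02  0.01] 2.4558005403552836 0.08501112852906137
False 6.17 [0.5432 0.2816 0.1384] F [-0.3  0.1  0.6] M [0.02 0.03 0.03] 2.456172713033905 0.08485094740235771
10 6.46 [0.5433 0.2816 0.1387] F [-0.2  0.3  0.3] M [0.04 0.04 0.01] 2.285460828031582 0.08492527920770958
50 7.17 [0.5434 0.2816 0.1386] F [ 1.7 -0.6  0.4] M [ 0.03 -0.13 -0.03] 1.5873089621504237 0.08511362336456715
100 8.01 [0.5431 0.2816 0.1384] F [0.9 0.9 1. ] M [ 0.11 -0.12 -0.  ] 0.7136585586222838 0.08526239179292261
143 8.76 [0.543  0.2815 0.1383] F [ 0.2  1.  -0.8] M [ 0.12  0.02 -0.01] -0.036815449449819765 0.08489609432339285
138 9.01 [0.5431 0.2814 0.1383] F [ 1.   0.4 -0.1] M [ 0.   -0.04 -0.02] 0.046798883647585804 0.08508969144835722
```

Run:
```python
from h import *
r.move_straight([.543,.2815,.165],speed=.04)
r.move_straight([.543,.2815,.24],speed=.15)
s=r.read_state();p,d=optics.get_image('wrist')
np.savez('w2.npz',p=s['eef_pos'],q=s['eef_rot']);print(s['time_s'])
cv2.imwrite('pics/w2full.png',p[:,:,::-1])
cv2.imwrite('pics/w2.png',cv2.resize(p[80:320,130:430,::-1],None,fx=2.5,fy=2.5))
```

```text
10.475
```

View pics/w2.png

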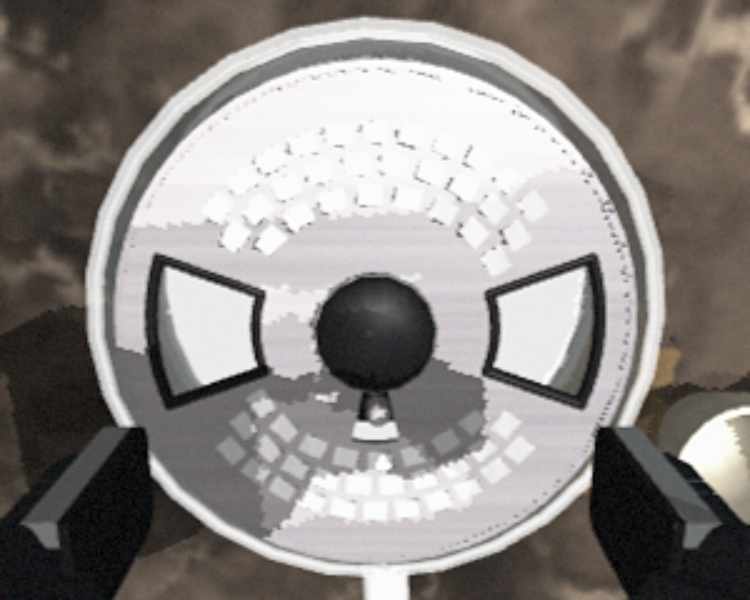

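The notch is now beside the hub on the handle side, at about (376,418). The pin shows inside it at about (376,410), and the handle is at (386,585). I'll zoom in on the notch.

Run:
```python
from h import *
p=cv2.imread('pics/w2full.png')
cv2.imwrite('pics/w2z.png',cv2.resize(p[225:265,255:310],None,fx=14,fy=14,interpolation=cv2.INTER_CUBIC))
```

```text
(no output)
```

View pics/w2z.png

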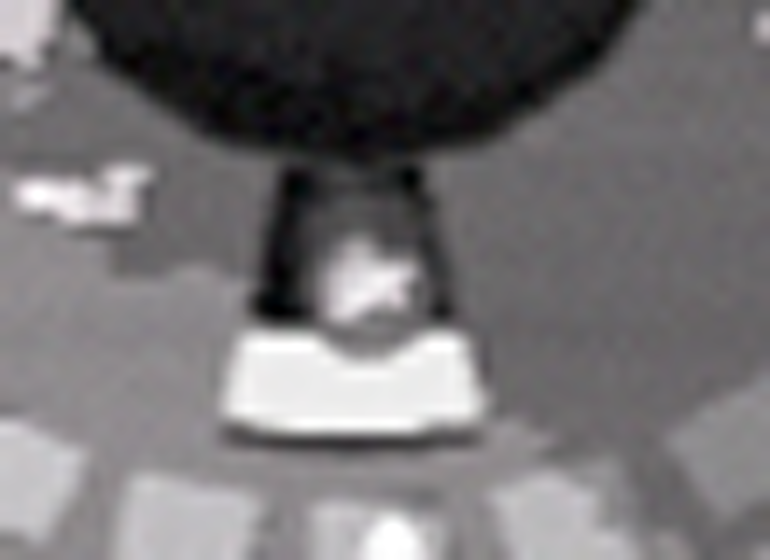

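The pin, about (366,290), sits about 0.7 mm from the middle of the notch (355,290), well within the 2.3 mm of play. I'll close the gripper and press on the hub.

Run:
```python
from h import *
def st(t):
    s=r.read_state();print(t,round(s['time_s'],2),np.round(s['eef_pos'],4),'F',np.round(s['contact_force'],1))
command_gripper(0.0,20)
r.move_straight([.543,.2815,.178],speed=.12);st('pre')
print(r.move_straight([.543,.2815,.150],speed=.015,max_force=18));st('pressed')
r.move_straight([.543,.2815,.20],speed=.05)
r.move_straight([.543,.2815,.26],speed=.15);st('up')
s=r.read_state();p,d=optics.get_image('wrist')
cv2.imwrite('pics/w3.png',cv2.resize(p[80:320,130:430,::-1],None,fx=2.5,fy=2.5))
```

```text
pre 11.96 [0.5434 0.2816 0.1786] F [-0.8  0.1  0.9]
True
pressed 13.24 [0.5431 0.2815 0.1589] F [-1.2 -0.9  5.3]
up 14.78 [0.5427 0.2814 0.2592] F [-0.  -0.3  0.4]
```

View pics/w3.png

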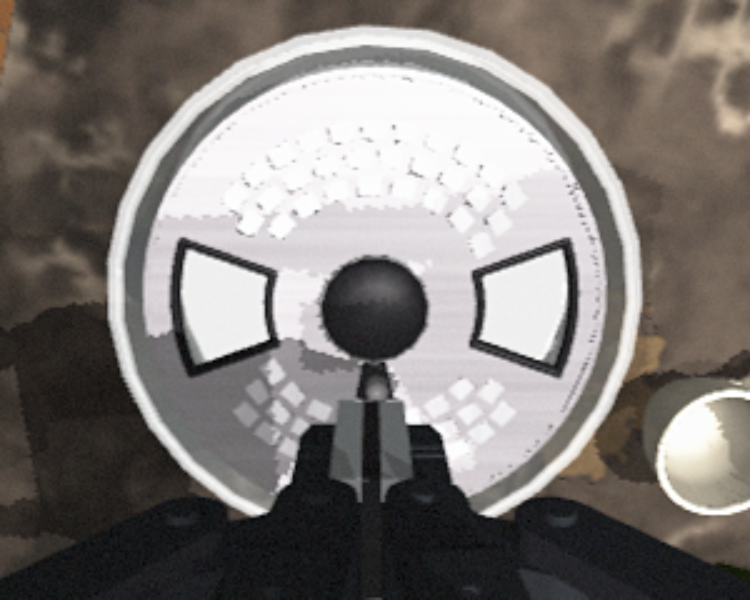

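The disc went down about 10 mm: the press stopped at TCP z = 0.1589, against 0.159 expected at home. The pin stands out of the notch at (375,385). I'll press once more to confirm the height, then draw clear.

Run:
```python
from h import *
r.move_straight([.543,.2815,.170],speed=.12)
print(r.move_straight([.543,.2815,.150],speed=.015,max_force=25));s=r.read_state();print(s['eef_pos'],s['contact_force'])
r.move_straight([.543,.2815,.18],speed=.04)
r.move_straight([.543,.2815,.30],speed=.15)
s=r.read_state();p,d=optics.get_image('wrist')
from scipy.spatial.transform import Rotation as Ro
c=optics.camera_model('wrist');T=c['tool_from_camera'];v,u=np.mgrid[0:420,0:560]
X=np.stack([(u-c['K'][0,2])/c['K'][0,0]*d,(v-c['K'][1,2])/c['K'][1,1]*d,d],-1)
W=(X@T[:3,:3].T+T[:3,3])@Ro.from_quat(s['eef_rot']).as_matrix().T+s['eef_pos']
rr=np.hypot(W[...,0]-.543,W[...,1]-.2815);z=W[...,2]
print('plate',np.median(z[(rr>.072)&(rr<.079)&(z>.11)&(z<.15)]),'hub',np.median(z[(rr<.006)&(z<.17)]),'rim',np.median(z[(rr>.087)&(rr<.093)&(z>.11)&(z<.15)]))
r.movej([1.0,.342,1.4,0,1.4,0.05]);r.hold(.5);s=r.read_state();print(s['time_s'],s['eef_pos'],s['contact_force'])
p,d=optics.get_image('top');cv2.imwrite('pics/top1.png',p[:,:,::-1][130:330,100:500].repeat(2,0).repeat(2,1)[:600,:800])
```

```text
True
[0.54298911 0.28150529 0.15885859] [-0.36770402 -0.65217237  5.47499845]
plate 0.12756658737556764 hub 0.1343126833713159 rim 0.12917456083399292
20.2417 [0.22538678 0.49207483 0.30077705] [ 0.90931943  0.1798719  -0.71954485]
```

View pics/top1.png

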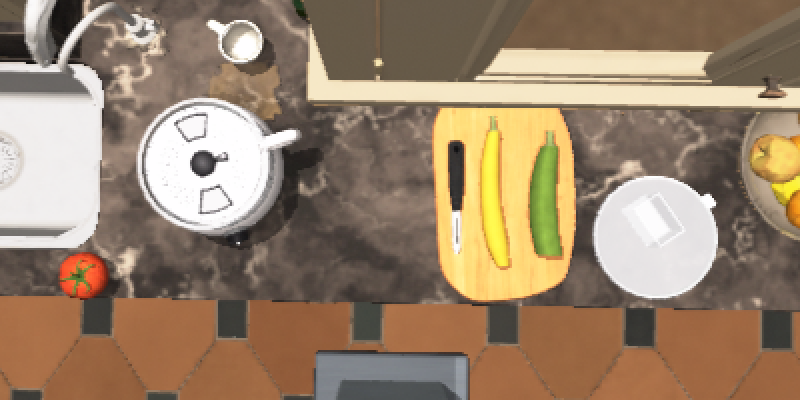

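The top view shows the notch and pin at (222,157), towards the handle at (290,137). The measured plate height is 0.1276 and the hub 0.1343, so the disc is home. The hand is clear and the other things in view have not moved.

```bash
python3 -c "
from workcell import r
print(r.finish_job())"
```

```text
the job is handed in; nothing more can be done
None
```

The disc was turned about 140° anticlockwise until its notch was over the pin (both fingertips in the finger holes), then pressed fully home; the hand was drawn clear and the job handed in at about 20 s.

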